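# Assemble a vacuum filter stack

## Task

Assemble the filter stack on the low steel receiver, one part after another in this order: fit the big black rubber ring into the receiver's round mouth, nest the small black rubber ring in it, stand the white porcelain crucible in the small ring, and last put the porcelain lid on the crucible. Each part goes spigot down and must be fully home and level before the next goes on. Do not tip the porcelain over, and leave the beaker, the bottle and the jar where they stand.

Things in the scene. Friction and masses are not known exactly. Their poses are not given: they have to be found in the camera images.
- receiver: Low round steel can with aluminium top flange, fixed to the bench, 100 mm across, 70 mm high, flat top with a central round mouth 56 mm in diameter, 30 mm deep. A short hose nozzle sticks out to 69 mm from the axis, 25 mm up, on its own -x side. Origin at centre of underside, z up through the mouth.
- big_ring: Loose black rubber ring, 44 mm high, 75 g. Upper 22 mm: collar 66 mm in diameter, with a 40 mm socket 22 mm deep. Lower 22 mm: tapered spigot, 51 mm in diameter under the collar, 43 at the foot. Home: collar rests on the receiver's top, underside 48 mm above the receiver's underside. Upright at the start; origin at centre of underside, z up.
- small_ring: Loose black rubber ring, 42 mm high, 45 g. Upper 22 mm: collar 52 mm in diameter, with a 30 mm socket 22 mm deep. Lower 20 mm: tapered spigot, 35 mm in diameter under the collar, 29 at the foot. Home: collar rests on the big ring's collar, underside 24 mm above the big ring's underside. Upright at the start; origin at centre of underside, z up.
- crucible: Loose white porcelain crucible, 48 mm high, 60 g. Upper 28 mm: open cup 42 mm in diameter (35 inside, 24 deep, drain holes in its floor). Lower 20 mm: solid tapered spigot, 25 mm in diameter under the cup, 20 at the foot. Home: cup rests on the small ring's collar, underside 22 mm above the small ring's underside. Upright at the start; origin at centre of underside, z up.
- lid: Loose white porcelain lid, 28 mm high, 30 g: plug 29 mm in diameter (25 at the foot), 5 mm high; on it a disc 46 mm in diameter, 5 mm thick; on top a round knob 14 mm in diameter, 18 mm high. Home: disc rests on the crucible's rim, plug inside, underside 43 mm above the crucible's underside. Upright at the start; origin at centre of underside, z up.
- beaker: Bystander: clear glass beaker, empty, 54 mm in diameter and 60 mm high, standing among the parts; origin at the centre of its underside, z up. To be left alone.
- bottle: Bystander: glass reagent bottle with a blue cap, 68 mm in diameter and 140 mm high, at the robot's left of the parts; origin at the centre of its underside, z up. To be left alone.
- jar: Bystander: amber glass jar with a red cap, 64 mm in diameter and 100 mm high, at the robot's right of the parts; origin at the centre of its underside, z up. To be left alone.
Not all that is in view belongs to the job. What is shaped like the big_ring but green is not meant. Leave any green look-alike of the lid alone.

How it is judged (in metres and radians):
On the way, in this order (a step that is already met when the one before it is completed fails the run):
1. the big rubber ring sits in the receiver's mouth (horizontal distance between big_ring and receiver below 0.006 m and z of big_ring in the frame of receiver between 0.044 and 0.051 m and angle between big_ring's own z axis and vertical below 0.07 rad), for 0.2 s.
2. the small rubber ring sits in the big ring, all below it still in place (all of step 1 and horizontal distance between small_ring and big_ring below 0.006 m and z of small_ring in the frame of big_ring between 0.02 and 0.027 m and angle between small_ring's own z axis and vertical below 0.07 rad), for 0.2 s.
3. the crucible sits in the small ring, all below it still in place (all of step 2 and horizontal distance between crucible and small_ring below 0.006 m and z of crucible in the frame of small_ring between 0.018 and 0.025 m and angle between crucible's own z axis and vertical below 0.07 rad), for 0.2 s.
4. the lid sits on the crucible, all below it still in place (all of step 3 and horizontal distance between lid and crucible below 0.006 m and z of lid in the frame of crucible between 0.039 and 0.046 m and angle between lid's own z axis and vertical below 0.07 rad), for 0.2 s.
At the end, for the whole second after the job is handed in: Big ring in the receiver's mouth, small ring in the big ring, crucible in the small ring, lid on the crucible: each within 6 mm of the axis of the part below, its underside 4 mm below to 3 mm above its fully-home height, tilted under 0.07 rad, released and at rest (all of step 4 and linear speed of each of big_ring, small_ring, crucible, lid below 0.02 m/s and angular speed of each of big_ring, small_ring, crucible, lid below 0.2 rad/s); the robot touches nothing.
It fails at once if the crucible or the lid is tipped over (beyond 0.7 rad) (angle between any of crucible, lid's own z axis and vertical above 0.7 rad).
It fails at once if the beaker, the bottle or the jar is moved by more than 25 mm or tipped (distance of any of beaker, bottle, jar from where it was at the start of the episode above 0.025 m or angle between any of beaker, bottle, jar's own z axis and vertical above 0.5 rad).
It also fails if it takes over 128 s, if anything falls off the work surface, if the arm or the gripper's body presses on something with over 40 N, if the wrist force passes 120 N, or if a joint passes its speed limit or range.

## Robot

A 6-joint arm with a two-finger parallel gripper is mounted at the origin on the work surface. World frame = base frame: x ahead of the robot, y to its left, z up, the work surface at z = 0. Lengths are in mm, angles in rad, forces in N, time in s.
With the tool pointing down it reaches from about 375 to 825 mm from the base axis. Payload 5.5 kg.
Tool frame: the origin (TCP) lies between the finger pads; the fingertips stand 19 mm ahead of it and the grasp point (between the pads) is the TCP; z points along the fingers, y is the direction in which the jaws open and shut (so a half turn about z gives the same grasp; the last joint's range is limited). The gripper opens to 85 mm and grips with 20 to 120 N. Pads are 22 mm wide; open, the fingers measure 114 mm over their backs; the gripper's body (76 mm by 85 mm) begins 54 mm behind the grasp point. The pads swing forward as they close: fully open they stand 13 mm farther back than shut.
Start: joints at [1.114, 0.314, -0.047, 1.21, 0, 1.571], TCP at [264.643, 538.478, 250.299] pointing down, gripper open.
Joint ranges: [-2.67, 2.67], [-0.69, 1.73], [-1.03, 1.25], [-2.08, 2.16], [-1.42, 1.45], [-3.14, 3.14]. Speed limits (rad/s): [2.39, 2.39, 3.01, 3.14, 3.14, 3.14].

## Interface

Orientations are given as a unit quaternion [x, y, z, w].
In Python, from cell import env gives the robot as it stands.
- The arm moves only by the tool move_arm, never from a script. Its argument "moves" is a list of rows, each a list of 7 numbers: the finger opening in mm, from 0 to 85.4, then the shift along the tool's x, y, z in units of 30 mm (1.0 is 30 mm), then the turn, a rotation vector about the tool's x, y, z in rad. In form: [[claw, dx, dy, dz, rx, ry, rz], ...]. A call has 1 to 5 rows; each row shifts and turns the commanded pose from where the row before left it, along the tool's axes as they then stand; what a row does not reach is not made up. A row lasts 1/8 s, in which the tool goes at most 62.5 mm and 10.7 degrees, less where a joint would pass 70% of its speed; a pose out of reach is approached as far as the arm can. A call is refused whole if a number of a shift passes 1 or a number of a turn 0.188, either way. A call with a gripper value outside its range is refused whole. The fingers move at their own pace and stop on an object; "force" is the grip in N (left out, the last holds). Time passes only in rows, so rows that do not move let the fingers close. It gives the time, the measured TCP pose, the force and the opening at its end, in the units of the state.
- env.read_state(): the state, without advancing time (a new reading comes with each control period).
- env.grab_frame(name): name is "scene" or "top" or "wrist"; returns a dict with "frame" (480x640x3 uint8, blue, green, red), "depth" (480x640 float32, mm along the optical axis (not along the pixel's ray), 0 where there is no reading), "fx", "fy", "cx", "cy" (pixels), "R" (3x3) and "t" (3): a world point X has camera coordinates R X + t; the wrist camera has in their place "hand_eye" (4x4, takes a point from camera to tool coordinates, whose origin is the TCP and whose axes are the flange's). Camera axes: x right, y down, z forward; pixel columns grow to the right and rows downward; lengths in mm; the calibration is good to about 2 mm. The wrist camera is an equidistant fisheye: a pixel r from the principal point sees the ray r / f radians off the axis. A picture is of the moment at which its call begins: read the wrist's pose just before it.
- env.close_job(): hands the job in, once; it reports no verdict.
Trained networks look in the newest picture that a camera, given by its name, has taken for a name from the list of things; names that differ only in an ending like _2 or _b are one class to them, and where a whole thing is asked for, a point or a joint stands for the part that bears it (a point fixed in the world has none). Each returns a list of dicts, best first, with "conf" (0 to 1); they miss things now and then, are a little off and sometimes report something else, mostly with a low value. They report only what shows in the picture. A call takes as long as a camera call. They do not tell look-alikes from the thing itself.
- env.look_for(thing, camera): "location" ([column, row] in pixels, amid what is visible of it).
- env.landmark_of(thing, camera): "location" ([column, row] in pixels: a listed point, or the origin of a listed thing).
The state is a dict: "time": time; "joints": joint angles; "qd": joint speeds; "tau": joint torques, N m; "tcp_pos": TCP position; "tool_rot": TCP orientation; "ft_force": force on the tool from outside, world axes, zero at the start; "wrist_torque": the same for the moment, N m; "grip_width": opening from 0.0 (shut) to 1.0 (fully open).
Only numpy, scipy, OpenCV 4.12 (cv2) and the standard library are available. Lean on these libraries where they do the work, as an engineer would, in place of code of your own. Each camera call takes 0.05 s, during which the arm holds its last target. There are 200 camera calls.

## Working session

There is one attempt and no reset: what is moved stays moved. The work goes in short steps, Python scripts to look and compute and a tool call to move; the robot and the scene stay as the last step left them, time stands still between calls to the robot, and variables do not carry over. Pictures are saved under pics/ and viewed, about 12 in all and at most 16, crops included, and the job is handed in when it is done.

Besides the shell and the picture viewer there is one more tool, called after ">>>" by a JSON object that holds its "fn" and its "kwargs". move_arm: Moves the arm, as the interface text tells. Its arguments: {"type":"object","properties":{"moves":{"type":"array","items":{"type":"array","items":{"type":"number"}}},"force":{"type":"number"}},"required":["moves"]}

```bash
mkdir -p pics; ls; cat > h.py <<'E'
import numpy as np, cv2
from cell import env
def cam(name):
    g=env.grab_frame(name); return g
def world(g,u,v,d=None):
    """pixel -> world via depth"""
    if d is None:
        p=g['depth'][int(v)-2:int(v)+3,int(u)-2:int(u)+3]; p=p[p>0]; d=np.median(p) if len(p) else np.nan
    c=np.array([(u-g['cx'])/g['fx']*d,(v-g['cy'])/g['fy']*d,d])
    return np.array(g['R']).T@(c-np.array(g['t']))
def cloud(g):
    v,u=np.mgrid[0:480,0:640]; d=g['depth']
    c=np.stack([(u-g['cx'])/g['fx']*d,(v-g['cy'])/g['fy']*d,d],-1)
    P=(c-np.array(g['t']).ravel())@np.array(g['R']); P[d<=0]=np.nan
    return P
E
python3 - <<'E'
from h import *
np.set_printoptions(precision=1,suppress=True)
s=env.read_state(); print(s['tcp_pos'],s['tool_rot'],s['grip_width'],s['time'])
for n in ('top','scene'):
    g=cam(n); cv2.imwrite(f'pics/{n}0.png',g['frame'])
    print(n,g['fx'],-np.array(g['R']).T@np.array(g['t']).ravel())
    for th in 'receiver big_ring small_ring crucible lid beaker bottle jar'.split():
        for r in env.look_for(th,n)[:3]:
            print(th,round(r['conf'],2),np.array(r['location']),world(g,*r['location']))
E
```

```text
pics
[264.4 538.  249.5] [ 0.2  1.  -0.  -0. ] 1.0002184009688018 0.0
top 577.5913884347353 [ 333.4   21.7 1414.9]
receiver 0.89 [438.4 251.2] [ 440.9 -270.    39.2]
big_ring 0.81 [271.3 269.7] [404.2 131.   20.3]
big_ring 0.7 [318.2 251.7] [445.7  17.   22.7]
big_ring 0.31 [121.7 245.3] [460.6 463.3 109.3]
small_ring 0.58 [213.1 183.7] [617.2 271.9  20.7]
crucible 0.77 [444.  174.5] [ 630.  -293.8   24.8]
lid 0.6 [217.  295.3] [344.8 263.7  10.9]
lid 0.48 [210.8 258.2] [434.2 276.7  22.7]
beaker 0.63 [332.9 180.1] [624.8 -22.4   4.3]
bottle 0.74 [121.9 245.3] [460.6 462.9 109.3]
jar 0.93 [531.3 201. ] [ 548.6 -475.3   99.9]
jar 0.18 [212.4 183. ] [619.  273.6  20.9]
scene 567.5566664405158 [ 953.1 -861.4 1158.5]
receiver 0.86 [230.2 307.3] [ 438.9 -273.8   40.9]
big_ring 0.76 [293.7 231.2] [441.8  23.3  22.9]
big_ring 0.58 [304.5 200.3] [410.3 140.5  22.9]
big_ring 0.24 [296.8 351.8] [ 628.9 -291.2   22. ]
crucible 0.8 [296.7 352.3] [ 629.9 -293.4   23.9]
lid 0.5 [304.6 167.5] [340.4 267.8  17.4]
beaker 0.72 [342.2 270.9] [625.  -56.3  53.4]
bottle 0.66 [374.1 133.2] [480.9 450.   77. ]
jar 0.84 [218.5 405.2] [ 575.  -507.8   99.7]
```

View pics/top0.png

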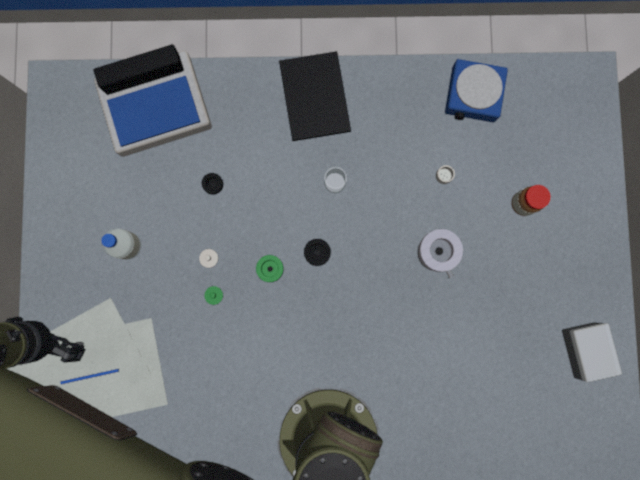

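View pics/scene0.png

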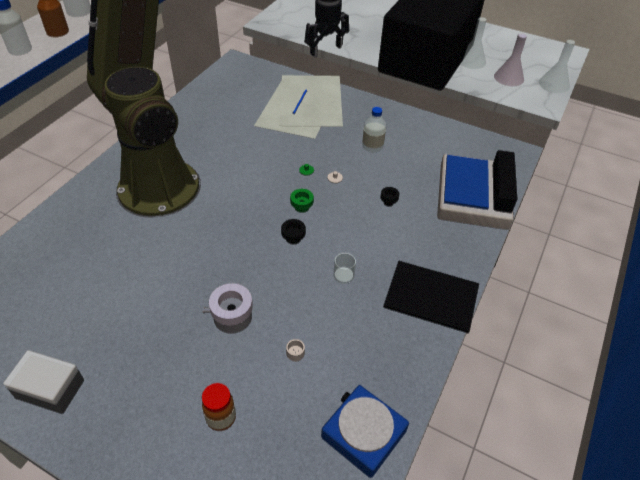

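Top view: big ring at (317,252), small ring (212,184), white lid (208,258), crucible (445,174), receiver (441,250), beaker (336,180), with the green look-alikes at (270,268) and (214,295). Next I'll get the centres from the depth clouds of both views.

```bash
cat > m.py <<'E'
from h import *
np.set_printoptions(precision=1,suppress=True)
exp={'receiver':((441,-270),50,70),'big_ring':((444,20),33,44),'small_ring':((617,272),26,42),'crucible':((630,-293),21,48),'lid':((434,277),23,10),'beaker':((625,-25),27,60)}
for n in ('top','scene'):
    g=cam(n);P=cloud(g)
    for k,(c,r,h) in exp.items():
        m=np.hypot(P[...,0]-c[0],P[...,1]-c[1])<r+22
        z=P[m][:,2]; zt=np.nanpercentile(z[z>8] if (z>8).any() else z,[50,80,95])
        q=P[m&(abs(P[...,2]-h)<(5 if h>10 else 4))]
        if len(q)<5: print(n,k,'few',zt);continue
        (cx,cy),rr=cv2.minEnclosingCircle(q[:,:2].astype(np.float32))
        print(n,k,len(q),np.array([cx,cy,rr]),'med z',np.median(q[:,2]),'mid',(q.min(0)+q.max(0))/2,'zp',zt)
E
python3 m.py
```

```text
top receiver 920 [ 440.5 -271.8   50.3] med z 69.54487244666507 mid [ 440.5 -271.4   70. ] zp [67.3 70.5 73.1]
top big_ring 341 [443.   19.3  32.8] med z 43.45012364077586 mid [442.6  18.8  44. ] zp [40.6 44.7 47.7]
top small_ring 219 [615.  271.3  26.1] med z 41.2086196450411 mid [614.8 270.9  42. ] zp [38.7 42.5 45.3]
top crucible 80 [ 627.1 -293.1   21.6] med z 47.23098247777884 mid [ 626.4 -293.7   47.4] zp [29.2 46.  49.5]
top lid 209 [440.6 271.7  36. ] med z 9.364104448290345 mid [441.9 276.7  10. ] zp [11.1 14.2 29.6]
top beaker 79 [618.5 -27.   27.2] med z 58.61110689336328 mid [618.5 -27.1  60. ] zp [42.  57.5 62.1]
scene receiver 855 [ 439.5 -275.9   52.3] med z 70.26339579863901 mid [ 441.1 -274.    70. ] zp [64.9 70.8 73.3]
scene big_ring 263 [445.4  16.6  35.2] med z 43.61415047223534 mid [444.9  16.7  43.9] zp [40.7 44.5 47. ]
scene small_ring 139 [616.9 267.6  28. ] med z 41.18127089295997 mid [614.6 268.3  42. ] zp [37.6 42.  45.7]
scene crucible 118 [ 627.8 -295.6   22. ] med z 47.32448828779289 mid [ 627.6 -295.5   47.9] zp [34.1 46.5 49.9]
scene lid 97 [443.2 279.8  34.6] med z 9.377669168295528 mid [436.1 278.1  10. ] zp [12.2 19.3 29.3]
scene beaker 101 [618.  -28.8  29. ] med z 59.43585308325715 mid [619.3 -29.3  60. ] zp [39.2 54.8 61.2]
```

```bash
python3 - <<'E'
from cell import env
from scipy.spatial.transform import Rotation as R
import numpy as np
s=env.read_state();r=R.from_quat(s['tool_rot']).as_matrix();print(r.round(3),np.arctan2(r[1,0],r[0,0]),s['joints'])
E
```

```text
[[-0.897  0.441 -0.   ]
 [ 0.441  0.897 -0.   ]
 [ 0.    -0.    -1.   ]] 2.6847959567392534 [ 1.11401436e+00  3.13516200e-01 -4.71167029e-02  1.21020750e+00
  3.86011568e-05  1.57081105e+00]
```

>>> {"fn": "move_arm", "kwargs": {"moves": [[85,0,0,0,0,0,-0.1525],[85,0,0,0,0,0,-0.1525],[85,0,0,0,0,0,-0.152],[85,-0.5,-1,0,0,0,0],[85,-0.5,-1,0,0,0,0]], "force": 40}}

```text
time: 1.62
tcp_pos: [294.8, 478.0, 250.2]
tool_rot: [-0.001, 1.0, -0.0, 0.0]
ft_force: [0.3, -0.4, -0.2]
grip_width: 0.991
```

>>> {"fn": "move_arm", "kwargs": {"moves": [[85,-0.5,-1,0,0,0,0],[85,-0.5,-1,0,0,0,0],[85,-0.5,-1,0,0,0,0],[85,-0.5,-1,0,0,0,0],[85,-0.5,-1,0,0,0,0]]}}

```text
time: 2.25
tcp_pos: [370.1, 327.5, 250.5]
tool_rot: [-0.0, 1.0, 0.0, 0.0]
ft_force: [0.6, 0.5, -0.0]
grip_width: 0.997
```

>>> {"fn": "move_arm", "kwargs": {"moves": [[85,-0.5,-1,0.3,0,0,0],[85,-0.5,-1,0.3,0,0,0],[85,-0.5,-1,0.3,0,0,0],[85,-0.5,-1,0.3,0,0,0],[85,-0.5,-1,0.3,0,0,0]]}}

```text
time: 2.88
tcp_pos: [445.2, 177.5, 205.2]
tool_rot: [-0.0, 1.0, 0.0, 0.0]
ft_force: [0.6, 0.3, -0.1]
grip_width: 0.998
```

>>> {"fn": "move_arm", "kwargs": {"moves": [[85,0,-1,0,0,0,0],[85,0,-1,0,0,0,0],[85,0,-1,0.3,0,0,0],[85,0,-1,0.3,0,0,0],[85,0,-1,0.3,0,0,0]]}}

```text
time: 3.5
tcp_pos: [444.8, 27.6, 178.3]
tool_rot: [-0.0, 1.0, 0.0, 0.0]
ft_force: [0.6, -0.2, -1.3]
grip_width: 0.995
```

>>> {"fn": "move_arm", "kwargs": {"moves": [[85,0.05,-0.31,0.4,0,0,0],[85,0,0,0,0,0,0]]}}

```text
time: 3.75
tcp_pos: [442.4, 19.1, 165.4]
tool_rot: [0.0, 1.0, 0.0, -0.001]
ft_force: [0.2, 0.1, 0.1]
grip_width: 0.997
```

```bash
cat >> h.py <<'E'
from scipy.spatial.transform import Rotation as Rot
def wrist(name=None):
    s=env.read_state(); g=env.grab_frame('wrist'); g['T']=np.eye(4)
    g['T'][:3,:3]=Rot.from_quat(s['tool_rot']).as_matrix(); g['T'][:3,3]=s['tcp_pos']
    if name: cv2.imwrite(f'pics/{name}.png',g['frame'])
    return g
def rays(g,u,v):
    x=np.asarray(u,float)-g['cx'];y=np.asarray(v,float)-g['cy'];th=np.hypot(x/g['fx'],y/g['fy']);ph=np.arctan2(y/g['fy'],x/g['fx'])
    return np.stack([np.sin(th)*np.cos(ph),np.sin(th)*np.sin(ph),np.cos(th)],-1)
def wcloud(g):
    v,u=np.mgrid[0:480,0:640]; r=rays(g,u,v); d=g['depth']
    c=r/np.clip(r[...,2:],.05,None)*d[...,None]; M=g['T']@g['hand_eye']
    P=c@M[:3,:3].T+M[:3,3]; P[d<=0]=np.nan; return P
def onplane(g,u,v,z):
    M=g['T']@g['hand_eye'];r=M[:3,:3]@rays(g,u,v);o=M[:3,3];return o+r*(z-o[2])/r[2]
E
python3 - <<'E'
from h import *
np.set_printoptions(precision=1,suppress=True)
g=wrist('w1');print(g['T'][:3,3],g['hand_eye'],g['fx'],g['cx'],g['cy'])
P=wcloud(g)
m=(np.hypot(P[...,0]-443.5,P[...,1]-18.3)<55)&(abs(P[...,2]-44)<4)
q=P[m];print(len(q),q.min(0),q.max(0),(q.min(0)+q.max(0))/2,np.median(q,0))
for r in env.landmark_of('big_ring','wrist'): print(r['conf'],r['location'],onplane(g,*r['location'],0))
E
```

```text
[442.4  19.1 165.4] [[  -0.    -1.    -0.3   78.9]
 [   1.    -0.     0.    -1.1]
 [  -0.    -0.3    1.  -123.3]
 [   0.     0.     0.     1. ]] 371.64829954431775 318.7672075266955 236.19088126669277
4195 [410.4 -13.9  40.1] [476.6  52.2  45.9] [443.5  19.1  43. ] [441.4  18.9  43.6]
0.79 [320.7, 223.0] [445.4  19.7   0. ]
```

View pics/w1.png

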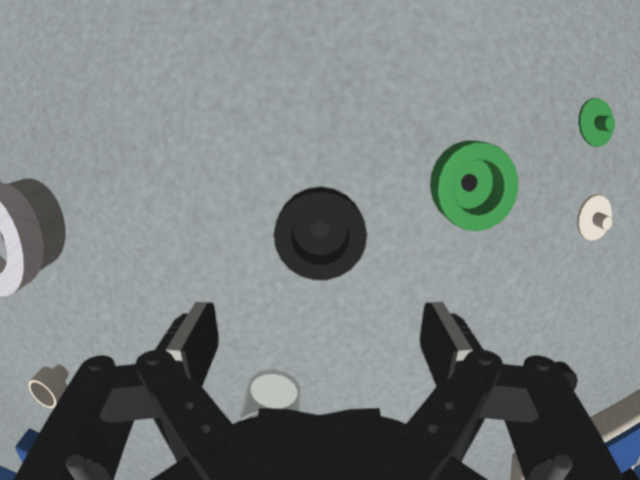

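The wrist view shows the black ring at (320,233), centred at (443.5, 19.1), which agrees with the top view. Grasping now.

>>> {"fn": "move_arm", "kwargs": {"moves": [[85,-0.03,0,1,0,0,0],[85,0,0,1,0,0,0],[85,0,0,1,0,0,0],[85,0,0,0.8,0,0,0],[85,0,0,0.3,0,0,0]]}}

```text
time: 4.47
tcp_pos: [443.7, 20.1, 42.5]
tool_rot: [-0.001, 1.0, 0.0, -0.001]
ft_force: [-0.2, 0.4, 0.2]
grip_width: 0.995
```

>>> {"fn": "move_arm", "kwargs": {"moves": [[55,0,0,0,0,0,0],[55,0,0,0,0,0,0],[55,0,0,0,0,0,0],[55,0,0,0,0,0,0],[55,0,0,0,0,0,0]], "force": 40}}

```text
time: 5.1
tcp_pos: [445.2, 19.4, 44.3]
tool_rot: [-0.0, 1.0, 0.0, 0.001]
ft_force: [0.1, 1.7, 6.6]
grip_width: 0.752
```

>>> {"fn": "move_arm", "kwargs": {"moves": [[55,0,0,-0.5,0,0,0],[55,0,0,-1,0,0,0],[55,0,0,-1,0,0,0],[55,0,0,-1,0,0,0],[55,0,0,-0.5,0,0,0]]}}

```text
time: 5.72
tcp_pos: [444.9, 19.2, 164.9]
tool_rot: [-0.0, 1.0, 0.0, 0.001]
ft_force: [0.6, 0.4, -0.5]
grip_width: 0.754
```

```bash
python3 - <<'E'
from h import *
np.set_printoptions(precision=1,suppress=True)
g=wrist('w2');print(g['T'][:3,3])
P=wcloud(g);L=(P-g['T'][:3,3])@g['T'][:3,:3]
m=(np.hypot(L[...,0],L[...,1])<32)&(L[...,2]>-10)&(L[...,2]<20)
q=L[m];print(len(q),q.min(0),q.max(0),np.median(q,0))
E
```

```text
[444.9  19.2 164.9]
13121 [-31.6 -32.   -9.9] [32.  31.4 20. ] [-2.9  1.1  0.9]
```

View pics/w2.png

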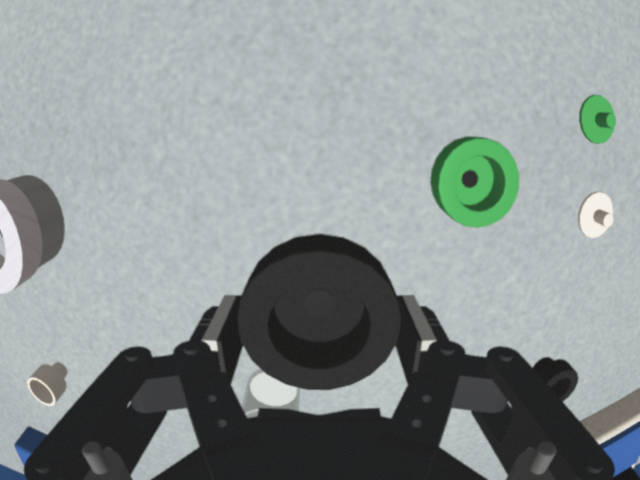

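The big ring is held between the pads at (318,310). I'll measure its offset and tilt in the hand.

```bash
cat >> h.py <<'E'
def held(g,r0,r1,zr=(-8,8),c=(0,0)):
    """plane + centre of the top rim of the held thing, tool frame"""
    P=wcloud(g);L=(P-g['T'][:3,3])@g['T'][:3,:3]
    m=(np.hypot(L[...,0]-c[0],L[...,1]-c[1])<r1+8)&(L[...,2]>zr[0])&(L[...,2]<zr[1])
    q=L[m]
    q=q[np.hypot(q[:,0]-c[0],q[:,1]-c[1])>r0]
    w=q
    for _ in range(8):
        A=np.c_[w[:,:2],np.ones(len(w))];p=np.linalg.lstsq(A,w[:,2],rcond=None)[0]
        e=abs(np.c_[q[:,:2],np.ones(len(q))]@p-q[:,2]);w=q[e<max(1.2,np.percentile(e,50))]
    # centre: x extent near y=0
    s=w[abs(w[:,1])<12]
    print('n',len(w),'slope x,y',p[:2].round(3),'z0',p[2].round(1),'x',np.percentile(s[:,0],[.5,99.5]).round(1),'y',np.percentile(w[:,1],[.5,99.5]).round(1))
    return w
E
python3 - <<'E'
from h import *
g=wrist();held(g,18,33,(-6,10))
E
```

```text
n 10909 slope x,y [-0.  0.] z0 0.7 x [-31.   33.2] y [-33.3  31.3]
```

>>> {"fn": "move_arm", "kwargs": {"moves": [[55,0.02,-1,0,0,0,0],[55,0.02,-1,0,0,0,0],[55,0.02,-1,0,0,0,0],[55,0.02,-1,0,0,0,0],[55,0.02,-1,0,0,0,0]]}}

```text
time: 6.45
tcp_pos: [440.2, -131.5, 161.8]
tool_rot: [-0.0, 1.0, 0.0, -0.001]
ft_force: [0.1, -0.9, -0.7]
grip_width: 0.75
```

>>> {"fn": "move_arm", "kwargs": {"moves": [[55,0.01,-1,0,0,0,0],[55,0,-1,0,0,0,0],[55,0,-1,0,0,0,0],[55,0,-1,0,0,0,0],[55,0,-0.72,0,0,0,0]]}}

```text
time: 7.08
tcp_pos: [440.2, -273.2, 161.9]
tool_rot: [0.0, 1.0, 0.001, -0.001]
ft_force: [-0.0, 0.4, -0.7]
grip_width: 0.75
```

>>> {"fn": "move_arm", "kwargs": {"moves": [[55,0,0,0,0,0,0]]}}

```text
time: 7.2
tcp_pos: [440.5, -273.2, 162.3]
tool_rot: [0.001, 1.0, 0.0, -0.0]
ft_force: [-0.0, 0.9, -0.1]
grip_width: 0.75
```

```bash
cat >> h.py <<'E'
def circ(P,c,r,z,tol=4):
    """robust outer-edge circle of the flat top at z, radius known"""
    from scipy.optimize import least_squares
    m=(np.hypot(P[...,0]-c[0],P[...,1]-c[1])<r+10)&(abs(P[...,2]-z)<tol)
    k=m.astype(np.uint8); b=(cv2.morphologyEx(k,cv2.MORPH_GRADIENT,np.ones((3,3)))>0)&m
    q=P[b]; d=np.hypot(q[:,0]-c[0],q[:,1]-c[1]);q=q[(d>r-5)&(d<r+5)]
    f=least_squares(lambda p:np.hypot(q[:,0]-p[0],q[:,1]-p[1])-r,c,loss='soft_l1')
    print('circ',f.x.round(1),'z',np.nanmedian(P[m][:,2]).round(1),len(q));return f.x
E
python3 - <<'E'
from h import *
g=wrist('w3');print(g['T'][:3,3]);circ(wcloud(g),(440.5,-272.5),50,70)
g=cam('top');P=cloud(g);circ(P,(440.5,-272.5),50,70)
E
```

```text
[ 440.53826801 -273.21047882  162.34381261]
circ [ 442.2 -272.2] z 69.6 434
circ [ 440.9 -274.2] z 69.8 158
```

View pics/w3.png

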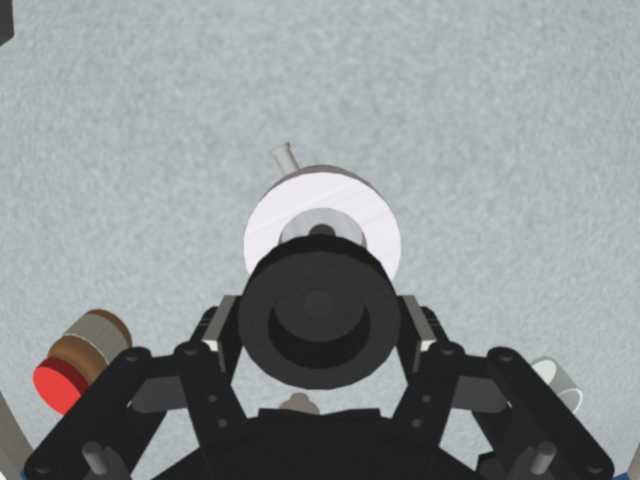

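The wrist view shows the held ring at (318,310) over the receiver flange at (322,245), aligned to about 1 mm. Descending.

>>> {"fn": "move_arm", "kwargs": {"moves": [[55,-0.05,0.02,0.8,0,0,0],[55,0,0,0.6,0,0,0],[55,0,0,0.4,0,0,0],[55,0,0,0.3,0,0,0],[55,0,0,0.15,0,0,0]]}}

```text
time: 7.92
tcp_pos: [442.4, -271.5, 95.5]
tool_rot: [-0.0, 1.0, 0.0, -0.0]
ft_force: [1.0, -0.3, -0.8]
grip_width: 0.752
```

>>> {"fn": "move_arm", "kwargs": {"moves": [[55,0,0,0.02,0,0,0],[55,0,0,0,0,0,0]]}}

```text
time: 8.18
tcp_pos: [442.7, -272.0, 95.6]
tool_rot: [-0.0, 1.0, -0.0, 0.0]
ft_force: [0.0, -1.0, -0.8]
grip_width: 0.75
```

>>> {"fn": "move_arm", "kwargs": {"moves": [[55,0,0,0.05,0,0,0],[55,0,0,0.04,0,0,0],[55,0,0,0,0,0,0]]}}

```text
time: 8.55
tcp_pos: [442.3, -271.8, 92.5]
tool_rot: [-0.0, 1.0, 0.0, -0.0]
ft_force: [-0.0, 0.4, -0.8]
grip_width: 0.751
```

>>> {"fn": "move_arm", "kwargs": {"moves": [[55,0,0,0.04,0,0,0],[60,0,0,0,0,0,0],[70,0,0,0,0,0,0],[85,0,0,0,0,0,0],[85,0,0,0,0,0,0]]}}

```text
time: 9.18
tcp_pos: [442.4, -271.8, 91.2]
tool_rot: [-0.0, 1.0, 0.0, -0.0]
ft_force: [0.0, -0.1, -0.3]
grip_width: 0.992
```

>>> {"fn": "move_arm", "kwargs": {"moves": [[85,0,0,-0.6,0,0,0],[85,0,0,-1,0,0,0],[85,0,0,-1,0,0,0],[85,0,0,-0.4,0,0,0],[85,0,0,0,0,0,0]]}}

```text
time: 9.8
tcp_pos: [442.8, -272.0, 181.6]
tool_rot: [-0.0, 1.0, -0.0, 0.001]
ft_force: [0.1, 0.8, -0.1]
grip_width: 0.997
```

```bash
cat >> h.py <<'E'
def rim(P,c,r,z,ri=0):
    """plane of top at z and outer circle"""
    d=np.hypot(P[...,0]-c[0],P[...,1]-c[1]);q=P[(d>ri)&(d<r+2)&(abs(P[...,2]-z)<5)]
    p=np.linalg.lstsq(np.c_[q[:,:2]-c,np.ones(len(q))],q[:,2],rcond=None)[0];print('rim slope',p[:2].round(3),'z',p[2].round(1),len(q))
E
python3 - <<'E'
from h import *
g=wrist('w4');print(g['T'][:3,3])
P=wcloud(g);c=circ(P,(441,-272),33,92);rim(P,c,31,92,22);circ(P,(441,-272),50,70)
P=cloud(cam('top'));c=circ(P,(441,-272),33,92);rim(P,c,31,92,22);circ(P,(441,-272),50,70)
E
```

```text
[ 442.81838993 -272.0336776   181.58888686]
circ [ 441.3 -272.9] z 91.6 443
rim slope [ 0.007 -0.001] z 91.6 4543
circ [ 441.3 -272.1] z 69.7 650
circ [ 443.7 -272.7] z 91.8 55
rim slope [ 0.054 -0.034] z 93.0 121
circ [ 442.  -272.9] z 69.7 143
```

View pics/w4.png

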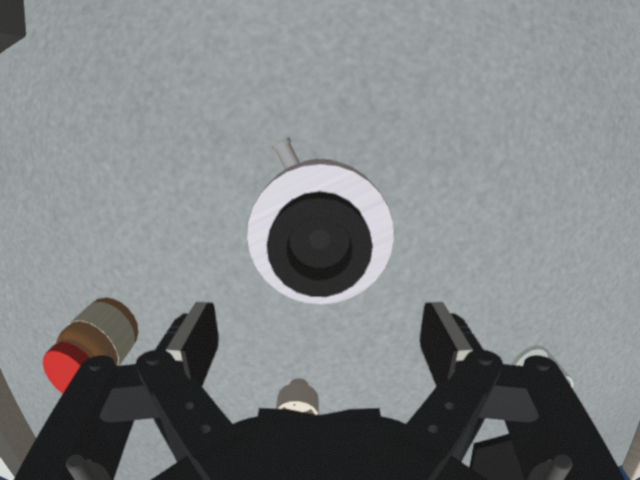

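The big ring is home: centre within 1 mm, top at 91.6, level. Next is the small ring.

>>> {"fn": "move_arm", "kwargs": {"moves": [[85,-0.32,1,0,0,0,0],[85,-0.32,1,0,0,0,0],[85,-0.32,1,0,0,0,0],[85,-0.32,1,0,0,0,0],[85,-0.32,1,0,0,0,0]]}}

```text
time: 10.52
tcp_pos: [489.7, -120.6, 179.8]
tool_rot: [-0.0, 1.0, 0.0, -0.001]
ft_force: [0.2, -1.3, -0.1]
grip_width: 0.998
```

>>> {"fn": "move_arm", "kwargs": {"moves": [[85,-0.32,1,0,0,0,0],[85,-0.32,1,0,0,0,0],[85,-0.32,1,0,0,0,0],[85,-0.32,1,0,0,0,0],[85,-0.32,1,0,0,0,0]]}}

```text
time: 11.15
tcp_pos: [537.6, 29.2, 179.7]
tool_rot: [-0.0, 1.0, -0.0, -0.001]
ft_force: [0.1, -0.2, 0.5]
grip_width: 0.999
```

>>> {"fn": "move_arm", "kwargs": {"moves": [[85,-0.32,1,0,0,0,0],[85,-0.32,1,0,0,0,0],[85,-0.32,1,0,0,0,0],[85,-0.32,1,0,0,0,0],[85,-0.32,1,0,0,0,0]]}}

```text
time: 11.78
tcp_pos: [585.7, 179.0, 179.4]
tool_rot: [-0.0, 1.0, -0.0, -0.001]
ft_force: [0.0, -0.9, -0.3]
grip_width: 0.994
```

>>> {"fn": "move_arm", "kwargs": {"moves": [[85,-0.32,1,0.3,0,0,0],[85,-0.32,1,0.3,0,0,0],[85,-0.32,1,0,0,0,0],[85,0,0.06,0,0,0,0],[85,0,0,0,0,0,0]]}}

```text
time: 12.4
tcp_pos: [614.3, 269.5, 161.9]
tool_rot: [-0.0, 1.0, -0.001, -0.001]
ft_force: [-0.2, -0.4, -0.0]
grip_width: 0.997
```

```bash
python3 - <<'E'
from h import *
g=wrist('w5');print(g['T'][:3,3])
P=wcloud(g);c=circ(P,(615,270),26,42);rim(P,c,24,42,16)
for r in env.landmark_of('small_ring','wrist'): print(r['conf'],r['location'],onplane(g,*r['location'],0))
E
```

```text
[614.25222978 269.54287583 161.87527482]
circ [614.9 271.2] z 41.5 319
rim slope [0.008 0.   ] z 41.5 2525
0.83 [321.1, 221.6] [615.04947229 270.16982376   0.        ]
```

>>> {"fn": "move_arm", "kwargs": {"moves": [[85,-0.02,0.04,1,0,0,0],[85,0,0,1,0,0,0],[85,0,0,1,0,0,0],[85,0,0,0.7,0,0,0],[85,0,0,0.26,0,0,0]]}}

```text
time: 13.12
tcp_pos: [614.7, 269.9, 43.2]
tool_rot: [0.0, 1.0, -0.001, -0.001]
ft_force: [0.0, -0.7, -0.1]
grip_width: 0.997
```

>>> {"fn": "move_arm", "kwargs": {"moves": [[65,0,0,0,0,0,0],[42,0,0,0,0,0,0],[42,0,0,0,0,0,0],[42,0,0,0,0,0,0],[42,0,0,0,0,0,0]]}}

```text
time: 13.75
tcp_pos: [616.9, 271.6, 46.2]
tool_rot: [-0.0, 1.0, 0.0, 0.001]
ft_force: [-0.8, -0.9, 6.4]
grip_width: 0.587
```

>>> {"fn": "move_arm", "kwargs": {"moves": [[42,0,0,-0.5,0,0,0],[42,0,0,-1,0,0,0],[42,0,0,-1,0,0,0],[42,0,0,-1,0,0,0],[42,0,0,-1,0,0,0]]}}

```text
time: 14.38
tcp_pos: [615.5, 271.3, 181.4]
tool_rot: [-0.0, 1.0, 0.0, 0.0]
ft_force: [0.5, 0.4, -0.7]
grip_width: 0.587
```

>>> {"fn": "move_arm", "kwargs": {"moves": [[42,0,0,0,0,0,0],[42,0,0,0,0,0,0]]}}

```text
time: 14.62
tcp_pos: [615.3, 271.2, 179.1]
tool_rot: [-0.0, 1.0, -0.0, -0.0]
ft_force: [0.1, -0.3, -1.9]
grip_width: 0.588
```

```bash
python3 - <<'E'
from h import *
g=wrist('w6');print(g['T'][:3,3]);held(g,15.5,26,(-8,10))
E
```

```text
[615.31998231 271.15954497 179.13825361]
n 6486 slope x,y [-0.001 -0.003] z0 4.7 x [-23.5  26.7] y [-27.6  26.7]
```

>>> {"fn": "move_arm", "kwargs": {"moves": [[42,0.32,-1,0,0,0,0],[42,0.32,-1,0,0,0,0],[42,0.32,-1,0,0,0,0],[42,0.32,-1,0,0,0,0],[42,0.32,-1,0,0,0,0]]}}

```text
time: 15.3
tcp_pos: [566.3, 120.1, 178.0]
tool_rot: [-0.0, 1.0, -0.0, -0.001]
ft_force: [-0.0, -0.5, 0.3]
grip_width: 0.584
```

>>> {"fn": "move_arm", "kwargs": {"moves": [[42,0.32,-1,0,0,0,0],[42,0.32,-1,0,0,0,0],[42,0.32,-1,0,0,0,0],[42,0.32,-1,0,0,0,0],[42,0.32,-1,0,0,0,0]]}}

```text
time: 15.92
tcp_pos: [518.4, -29.6, 178.2]
tool_rot: [-0.0, 1.0, 0.0, -0.001]
ft_force: [-0.1, -0.7, -1.0]
grip_width: 0.588
```

>>> {"fn": "move_arm", "kwargs": {"moves": [[42,0.32,-1,0,0,0,0],[42,0.32,-1,0,0,0,0],[42,0.32,-1,0,0,0,0],[42,0.32,-1,0,0,0,0],[42,0.32,-1,0,0,0,0]]}}

```text
time: 16.55
tcp_pos: [470.5, -179.4, 178.2]
tool_rot: [-0.0, 1.0, 0.0, -0.001]
ft_force: [1.7, 0.1, 0.1]
grip_width: 0.584
```

>>> {"fn": "move_arm", "kwargs": {"moves": [[42,0.32,-1,0,0,0,0],[42,0.32,-1,0,0,0,0],[42,0.32,-0.9,0,0,0,0],[42,0,-0.2,0,0,0,0],[42,0,0,0,0,0,0]]}}

```text
time: 17.18
tcp_pos: [442.7, -271.4, 178.7]
tool_rot: [0.0, 1.0, 0.001, -0.001]
ft_force: [0.7, 0.3, -0.8]
grip_width: 0.586
```

```bash
python3 - <<'E'
from h import *
g=wrist('w7');print(g['T'][:3,3]);held(g,15.5,26,(-4,10));circ(wcloud(g),(441,-272),33,92);circ(wcloud(g),(441,-272),50,70)
E
```

```text
[ 442.68097499 -271.40162034  178.73264743]
n 6460 slope x,y [-0.001 -0.003] z0 4.6 x [-23.8  26.7] y [-28.5  27. ]
circ [ 442.4 -272.8] z 91.6 317
circ [ 442.3 -272.4] z 69.7 507
```

View pics/w7.png

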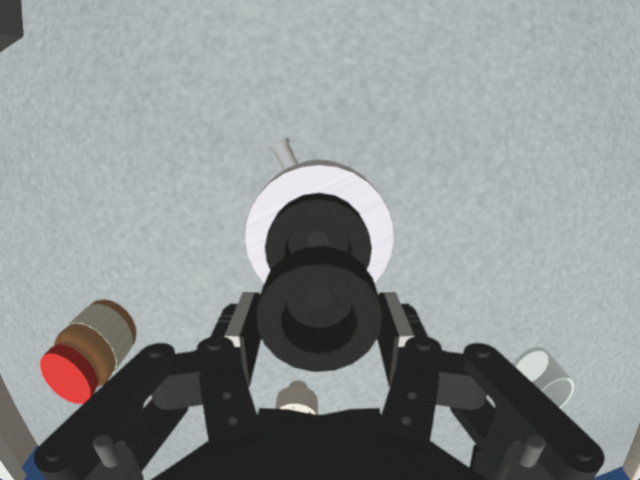

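The held small ring at (319,308) is over the big ring at (318,240). Lowering.

>>> {"fn": "move_arm", "kwargs": {"moves": [[42,0,-0.03,0.7,0,0,0],[42,0,0,0.5,0,0,0],[42,0,0,0.35,0,0,0],[42,0,0,0.2,0,0,0],[42,0,0,0.15,0,0,0]]}}

```text
time: 17.85
tcp_pos: [443.2, -272.6, 122.4]
tool_rot: [-0.0, 1.0, -0.0, 0.0]
ft_force: [0.7, -1.3, -0.0]
grip_width: 0.586
```

>>> {"fn": "move_arm", "kwargs": {"moves": [[42,0,0,0.04,0,0,0],[42,0,0,0.03,0,0,0],[42,0,0,0,0,0,0]]}}

```text
time: 18.23
tcp_pos: [443.1, -272.8, 120.6]
tool_rot: [-0.0, 1.0, -0.0, 0.0]
ft_force: [-0.3, -0.1, -1.1]
grip_width: 0.588
```

>>> {"fn": "move_arm", "kwargs": {"moves": [[42,0,0,0.05,0,0,0],[42,0,0,0,0,0,0],[55,0,0,0,0,0,0],[70,0,0,0,0,0,0],[75,0,0,0,0,0,0]]}}

```text
time: 18.85
tcp_pos: [443.1, -272.7, 119.0]
tool_rot: [-0.0, 1.0, -0.0, 0.0]
ft_force: [-0.3, -0.3, -0.1]
grip_width: 0.882
```

>>> {"fn": "move_arm", "kwargs": {"moves": [[85,0,0,0,0,0,0],[85,0,0,-0.5,0,0,0],[85,0,0,-1,0,0,0],[85,0,0,-1,0,0,0],[85,0,0,0,0,0,0]]}}

```text
time: 19.48
tcp_pos: [444.8, -273.8, 197.4]
tool_rot: [-0.0, 1.0, -0.002, 0.002]
ft_force: [0.5, -0.5, -0.2]
grip_width: 0.995
```

```bash
python3 - <<'E'
from h import *
g=wrist('w8');print(g['T'][:3,3]);P=wcloud(g)
c=circ(P,(441.5,-272.5),26,114);rim(P,c,24,114,17);circ(P,(441.5,-272.5),33,92)
E
```

```text
[ 444.8346268  -273.80132289  197.41987729]
circ [ 441.4 -273.6] z 113.6 380
rim slope [ 0.01 -0.  ] z 113.6 3057
circ [ 442.2 -273.1] z 91.7 330
```

View pics/w8.png

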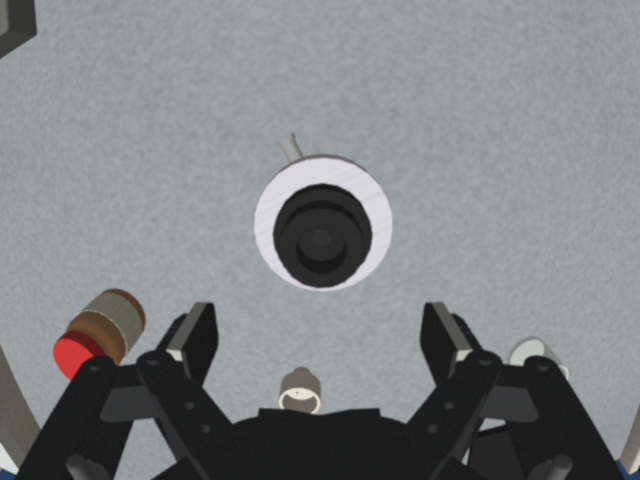

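Small ring home: top at 113.6, concentric and level. Next is the crucible.

>>> {"fn": "move_arm", "kwargs": {"moves": [[85,-1,-0.1,0,0,0,0],[85,-1,-0.1,0,0,0,0],[85,-1,-0.1,0,0,0,0],[85,-1,-0.1,0,0,0,0],[85,-1,-0.1,0,0,0,0]]}}

```text
time: 20.15
tcp_pos: [593.3, -287.4, 192.8]
tool_rot: [-0.0, 1.0, 0.0, -0.001]
ft_force: [-0.3, 0.4, 0.2]
grip_width: 0.993
```

>>> {"fn": "move_arm", "kwargs": {"moves": [[85,-0.9,-0.1,0.5,0,0,0],[85,-0.24,-0.1,0.5,0,0,0],[85,0,0,0,0,0,0]]}}

```text
time: 20.52
tcp_pos: [625.4, -293.1, 161.1]
tool_rot: [-0.0, 1.0, 0.001, -0.002]
ft_force: [-0.7, -0.7, 0.4]
grip_width: 0.993
```

```bash
python3 - <<'E'
from h import *
g=wrist('w9');print(g['T'][:3,3]);P=wcloud(g)
c=circ(P,(627,-294),21,48);rim(P,c,21,48,17.5)
for r in env.landmark_of('crucible','wrist'): print(r['conf'],r['location'],onplane(g,*r['location'],0))
E
```

```text
[ 625.42533217 -293.0668546   161.12593725]
circ [ 627.5 -294.5] z 47.4 443
rim slope [ 0.008 -0.001] z 47.2 890
0.94 [316.4, 225.0] [ 628.42190953 -295.66364405    0.        ]
```

>>> {"fn": "move_arm", "kwargs": {"moves": [[62,-0.08,-0.04,1,0,0,0],[62,0,0,1,0,0,0],[62,0,0,1,0,0,0],[62,0,0,0.65,0,0,0],[62,0,0,0.28,0,0,0]], "force": 25}}

```text
time: 21.25
tcp_pos: [628.9, -294.8, 45.5]
tool_rot: [0.0, 1.0, 0.0, -0.0]
ft_force: [-0.2, 0.2, 0.5]
grip_width: 0.723
```

>>> {"fn": "move_arm", "kwargs": {"moves": [[54,0,0,0,0,0,0],[48,0,0,0,0,0,0],[44,0,0,0,0,0,0],[38,0,0,0,0,0,0],[34,0,0,0,0,0,0]]}}

```text
time: 21.88
tcp_pos: [630.5, -295.0, 47.3]
tool_rot: [-0.0, 1.0, -0.0, 0.001]
ft_force: [-0.2, 0.5, 6.2]
grip_width: 0.483
```

>>> {"fn": "move_arm", "kwargs": {"moves": [[34,0,0,0,0,0,0],[34,0,0,0,0,0,0]]}}

```text
time: 22.12
tcp_pos: [630.5, -295.0, 47.2]
tool_rot: [-0.0, 1.0, -0.0, 0.001]
ft_force: [-1.1, 1.1, 5.4]
grip_width: 0.488
```

>>> {"fn": "move_arm", "kwargs": {"moves": [[34,0,0,-0.4,0,0,0],[34,0,0,-1,0,0,0],[34,0,0,-1,0,0,0],[34,0,0,-1,0,0,0],[34,0,0,-1,0,0,0]]}}

```text
time: 22.75
tcp_pos: [629.4, -294.8, 179.4]
tool_rot: [-0.0, 1.0, -0.0, -0.0]
ft_force: [0.6, -0.0, -1.3]
grip_width: 0.483
```

>>> {"fn": "move_arm", "kwargs": {"moves": [[34,0,0,-0.4,0,0,0],[34,0,0,0,0,0,0]]}}

```text
time: 23.0
tcp_pos: [630.0, -295.1, 190.7]
tool_rot: [-0.0, 1.0, -0.0, 0.001]
ft_force: [0.7, -0.6, -0.1]
grip_width: 0.483
```

```bash
python3 - <<'E'
from h import *
g=wrist('w10');print(g['T'][:3,3]);w=held(g,16.5,21,(-2,12))
L=(wcloud(g)-g['T'][:3,3])@g['T'][:3,:3];c=circ(L,(1,0),21,4.5)
E
```

```text
[ 629.95816524 -295.07082503  190.69042154]
n 2034 slope x,y [-0.    -0.028] z0 -0.3 x [-18.   23.6] y [-25.5  25.6]
circ [2.7 0.1] z 3.9 1015
```

View pics/w10.png

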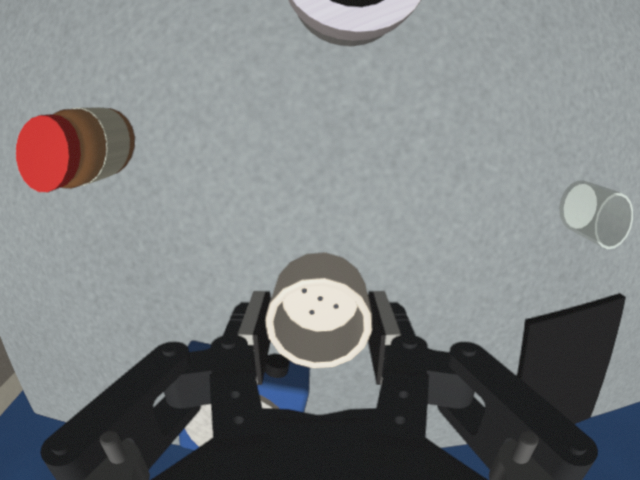

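>>> {"fn": "move_arm", "kwargs": {"moves": [[34,1,0.12,0,0,0,0],[34,1,0.12,0,0,0,0],[34,1,0.12,0,0,0,0],[34,1,0.12,0,0,0,0],[34,1,0.12,0,0,0,0]]}}

```text
time: 23.68
tcp_pos: [477.6, -276.2, 188.2]
tool_rot: [-0.0, 1.0, 0.001, -0.001]
ft_force: [0.1, 0.4, -0.5]
grip_width: 0.477
```

>>> {"fn": "move_arm", "kwargs": {"moves": [[34,0.8,0.12,0,0,0,0],[34,0.35,0.01,0,0,0,0],[34,0,0,0,0,0,0],[34,0,0,0,0,0,0]]}}

```text
time: 24.18
tcp_pos: [445.9, -273.2, 189.8]
tool_rot: [-0.0, 1.0, -0.0, 0.0]
ft_force: [-0.5, -0.4, -0.9]
grip_width: 0.483
```

```bash
python3 - <<'E'
from h import *
g=wrist('w11');print(g['T'][:3,3]);P=wcloud(g)
circ(P,(441.5,-272.5),26,114);circ(P,(441.5,-272.5),33,92);circ(P,(441.5,-272.5),50,70)
L=(P-g['T'][:3,3])@g['T'][:3,:3];circ(L,(2.8,0),21,-.5,2)
E
```

```text
[ 445.88319713 -273.21187817  189.79609862]
circ [ 442.3 -273.6] z 113.5 276
circ [ 442.3 -272.8] z 91.7 364
circ [ 442.1 -272.4] z 69.7 519
circ [ 2.8 -1. ] z -0.3 1074
```

>>> {"fn": "move_arm", "kwargs": {"moves": [[34,0.03,0,0.6,0,0,0],[34,0,0,0.4,0,0,0],[34,0,0,0.25,0,0,0],[34,0,0,0.15,0,0,0],[34,0,0,0.1,0,0,0]]}}

```text
time: 24.85
tcp_pos: [444.4, -273.0, 144.9]
tool_rot: [-0.0, 1.0, -0.0, 0.0]
ft_force: [-0.9, -1.3, -1.2]
grip_width: 0.483
```

>>> {"fn": "move_arm", "kwargs": {"moves": [[34,0,0,0.03,0,0,0],[34,0,0,0,0,0,0]]}}

```text
time: 25.1
tcp_pos: [444.3, -273.1, 144.3]
tool_rot: [-0.0, 1.0, -0.0, 0.0]
ft_force: [0.3, 0.5, 0.2]
grip_width: 0.483
```

>>> {"fn": "move_arm", "kwargs": {"moves": [[34,0,0,0.06,0,0,0],[34,0,0,0,0,0,0]]}}

```text
time: 25.35
tcp_pos: [444.1, -273.0, 142.3]
tool_rot: [-0.0, 1.0, 0.0, -0.0]
ft_force: [-0.3, -0.6, -1.0]
grip_width: 0.483
```

>>> {"fn": "move_arm", "kwargs": {"moves": [[34,0,0,0.03,0,0,0],[34,0,0,0,0,0,0]]}}

```text
time: 25.6
tcp_pos: [444.3, -273.0, 141.6]
tool_rot: [-0.0, 1.0, -0.0, 0.0]
ft_force: [0.2, -0.3, 1.3]
grip_width: 0.48
```

>>> {"fn": "move_arm", "kwargs": {"moves": [[44,0,0,0,0,0,0],[50,0,0,0,0,0,0],[58,0,0,0,0,0,0],[64,0,0,0,0,0,0],[70,0,0,0,0,0,0]]}}

```text
time: 26.22
tcp_pos: [444.2, -273.0, 141.4]
tool_rot: [-0.0, 1.0, 0.0, -0.0]
ft_force: [-0.0, -0.7, -0.1]
grip_width: 0.82
```

>>> {"fn": "move_arm", "kwargs": {"moves": [[85,0,0,0,0,0,0],[85,0,0,-0.4,0,0,0],[85,0,0,-1,0,0,0],[85,0,0,-1,0,0,0],[85,0,0,0,0,0,0]]}}

```text
time: 26.85
tcp_pos: [445.9, -274.0, 216.7]
tool_rot: [-0.0, 1.0, -0.001, 0.002]
ft_force: [0.2, -0.3, 0.6]
grip_width: 0.997
```

```bash
python3 - <<'E'
from h import *
g=wrist('w12');print(g['T'][:3,3]);P=wcloud(g)
c=circ(P,(442,-273),21,142);rim(P,c,21,142,17.5);circ(P,(442,-273),26,114);circ(P,(442,-273),50,70)
E
```

```text
[ 445.87167328 -274.02919548  216.6852235 ]
circ [ 441.4 -273.6] z 141.4 552
rim slope [0.001 0.   ] z 141.1 1270
circ [ 443.2 -273.3] z 116.4 319
circ [ 441.7 -272.2] z 69.6 488
```

View pics/w12.png

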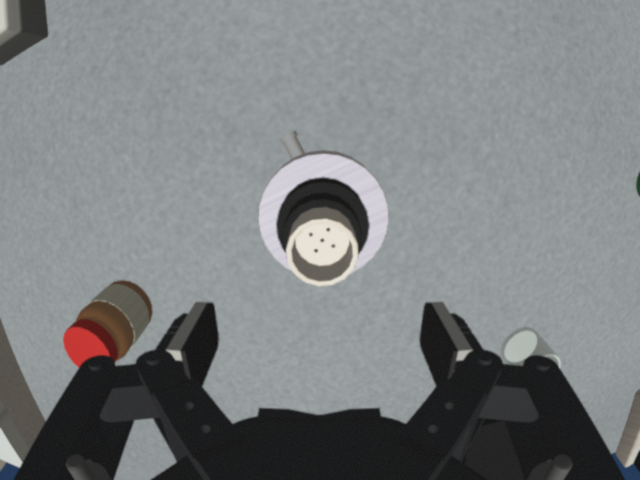

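The crucible is home: rim at 141.3, level, concentric. Next is the lid.

>>> {"fn": "move_arm", "kwargs": {"moves": [[85,0.02,1,0,0,0,0],[85,0.02,1,0,0,0,0],[85,0.02,1,0,0,0,0],[85,0.02,1,0,0,0,0],[85,0.02,1,0,0,0,0]]}}

```text
time: 27.52
tcp_pos: [440.4, -121.9, 212.6]
tool_rot: [-0.0, 1.0, 0.0, -0.001]
ft_force: [0.7, 0.1, -0.2]
grip_width: 0.997
```

>>> {"fn": "move_arm", "kwargs": {"moves": [[85,0.02,1,0,0,0,0],[85,0.02,1,0,0,0,0],[85,0.02,1,0,0,0,0],[85,0.02,1,0,0,0,0],[85,0.02,1,0,0,0,0]]}}

```text
time: 28.15
tcp_pos: [437.4, 27.9, 212.6]
tool_rot: [-0.0, 1.0, -0.0, -0.001]
ft_force: [0.7, 0.5, -0.3]
grip_width: 0.997
```

>>> {"fn": "move_arm", "kwargs": {"moves": [[85,0.02,1,0,0,0,0],[85,0.02,1,0,0,0,0],[85,0.02,1,0,0,0,0],[85,0.02,1,0,0,0,0],[85,0.02,1,0,0,0,0]]}}

```text
time: 28.78
tcp_pos: [434.4, 177.8, 212.6]
tool_rot: [-0.0, 1.0, -0.0, -0.001]
ft_force: [0.1, -0.4, 0.3]
grip_width: 0.993
```

>>> {"fn": "move_arm", "kwargs": {"moves": [[85,0.02,1,0.5,0,0,0],[60,0.02,1,1,0,0,0],[40,0,1,0.7,0,0,0],[40,0,0.3,0,0,0,0],[40,0,0,0,0,0,0]]}}

```text
time: 29.4
tcp_pos: [433.7, 276.0, 147.4]
tool_rot: [-0.001, 1.0, -0.0, -0.0]
ft_force: [0.3, -0.4, 0.1]
grip_width: 0.47
```

```bash
python3 - <<'E'
from h import *
g=wrist('w13');print(g['T'][:3,3]);P=wcloud(g)
c=circ(P,(434,277),23,10,3.5);rim(P,c,21,10,9)
k=P[(np.hypot(P[...,0]-c[0],P[...,1]-c[1])<14)&(P[...,2]>25)];print('knob',(k.min(0)+k.max(0))/2,np.ptp(k,axis=0),np.median(k,0),len(k))
for r in env.landmark_of('lid','wrist'): print(r['conf'],r['location'],onplane(g,*r['location'],0))
E
```

```text
[433.72353139 276.01090977 147.4107305 ]
circ [434.7 282.7] z 9.7 147
rim slope [0.005 0.005] z 9.6 2229
knob [431.50298543 285.02462662 125.11808761] [ 21.09701306  23.14147536 200.16810677] [423.08778347 281.86711539 209.70189779] 3942
0.94 [316.2, 107.5] [345.73142681 272.99175009   0.        ]
0.57 [330.3, 226.4] [434.51957487 283.64870998   0.        ]
0.5 [549.7, 264.3] [469.04869015 484.98554165   0.        ]
```

View pics/w13.png

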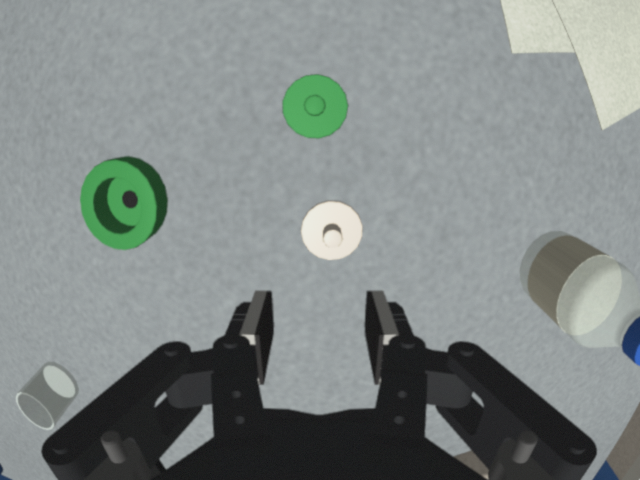

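The white lid is at (332,231), centre (434.7, 282.7), and the green look-alike is at (315,105). Gripping the lid's knob.

>>> {"fn": "move_arm", "kwargs": {"moves": [[40,-0.04,0.23,1,0,0,0],[40,0,0,1,0,0,0],[40,0,0,1,0,0,0],[36,0,0,0.6,0,0,0],[32,0,0,0.25,0,0,0]]}}

```text
time: 30.12
tcp_pos: [435.1, 281.9, 31.6]
tool_rot: [0.001, 1.0, -0.0, -0.0]
ft_force: [-0.9, 0.2, 0.6]
grip_width: 0.372
```

>>> {"fn": "move_arm", "kwargs": {"moves": [[26,0,0,0,0,0,0],[22,0,0,0,0,0,0],[18,0,0,0,0,0,0],[12,0,0,0,0,0,0],[8,0,0,0,0,0,0]]}}

```text
time: 30.75
tcp_pos: [435.7, 283.3, 32.7]
tool_rot: [-0.0, 1.0, 0.0, 0.001]
ft_force: [-0.7, -0.5, 7.6]
grip_width: 0.147
```

>>> {"fn": "move_arm", "kwargs": {"moves": [[6,0,0,0,0,0,0],[6,0,0,0,0,0,0]]}}

```text
time: 31.0
tcp_pos: [435.6, 283.3, 32.7]
tool_rot: [-0.0, 1.0, 0.0, 0.001]
ft_force: [-1.8, -0.8, 5.8]
grip_width: 0.147
```

>>> {"fn": "move_arm", "kwargs": {"moves": [[6,0,0,-0.3,0,0,0],[6,0,0,-0.8,0,0,0],[6,0,0,-1,0,0,0],[6,0,0,-1,0,0,0],[6,0,0,-1,0,0,0]]}}

```text
time: 31.62
tcp_pos: [434.9, 282.8, 156.2]
tool_rot: [-0.0, 1.0, -0.0, -0.0]
ft_force: [-0.7, 0.6, -0.3]
grip_width: 0.147
```

>>> {"fn": "move_arm", "kwargs": {"moves": [[6,0,0,-1,0,0,0],[6,0,0,-0.7,0,0,0],[6,0,0,-0.2,0,0,0],[6,0,0,0,0,0,0]]}}

```text
time: 32.12
tcp_pos: [435.0, 282.9, 211.8]
tool_rot: [-0.0, 1.0, 0.0, 0.0]
ft_force: [-0.0, -0.0, 0.2]
grip_width: 0.146
```

```bash
python3 - <<'E'
from h import *
g=wrist('w14');print(g['T'][:3,3]);P=wcloud(g)
L=(P-g['T'][:3,3])@g['T'][:3,:3];c=circ(L,(1,0),23,22.7,4);
d=np.hypot(L[...,0]-c[0],L[...,1]-c[1]);q=L[(d<21)&(d>9)&(L[...,2]>19)&(L[...,2]<27)]
print(np.linalg.lstsq(np.c_[q[:,:2]-c,np.ones(len(q))],q[:,2],rcond=None)[0].round(3),len(q))
E
```

```text
[435.00170622 282.86356742 211.83328483]
circ [ 0.6 -1. ] z 23.1 349
[-0.0000e+00 -1.0000e-03  2.3052e+01] 2430
```

View pics/w14.png

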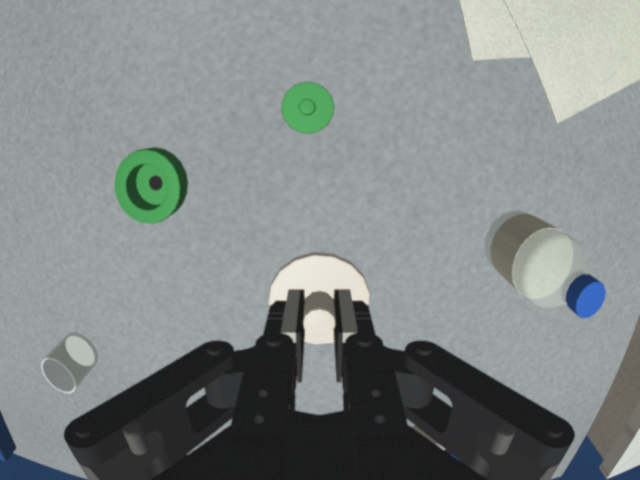

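>>> {"fn": "move_arm", "kwargs": {"moves": [[6,0,-0.5,0,0,0,0],[6,-0.02,-1,0,0,0,0],[6,-0.02,-1,0,0,0,0],[6,-0.02,-1,0,0,0,0],[6,-0.02,-1,0,0,0,0]]}}

```text
time: 32.8
tcp_pos: [436.7, 145.9, 211.0]
tool_rot: [0.0, 1.0, -0.0, -0.001]
ft_force: [-0.2, 0.3, 0.1]
grip_width: 0.145
```

>>> {"fn": "move_arm", "kwargs": {"moves": [[6,-0.02,-1,0,0,0,0],[6,-0.02,-1,0,0,0,0],[6,-0.02,-1,0,0,0,0],[6,-0.02,-1,0,0,0,0],[6,-0.02,-1,0,0,0,0]]}}

```text
time: 33.42
tcp_pos: [439.4, -3.8, 211.1]
tool_rot: [0.0, 1.0, -0.0, -0.001]
ft_force: [0.8, -0.4, -0.1]
grip_width: 0.148
```

>>> {"fn": "move_arm", "kwargs": {"moves": [[6,-0.02,-1,0,0,0,0],[6,-0.02,-1,0,0,0,0],[6,-0.02,-1,0,0,0,0],[6,0,-1,0,0,0,0],[6,0,-1,0,0,0,0]]}}

```text
time: 34.05
tcp_pos: [441.0, -153.5, 211.1]
tool_rot: [0.0, 1.0, 0.0, -0.001]
ft_force: [0.3, -0.3, -0.1]
grip_width: 0.149
```

>>> {"fn": "move_arm", "kwargs": {"moves": [[6,0,-1,0,0,0,0],[6,0,-1,0,0,0,0],[6,0,-1,0,0,0,0],[6,0,-0.7,0,0,0,0],[6,0,-0.32,0,0,0,0]]}}

```text
time: 34.67
tcp_pos: [441.7, -273.6, 211.4]
tool_rot: [0.001, 1.0, 0.0, -0.0]
ft_force: [-0.2, 0.2, -0.2]
grip_width: 0.148
```

>>> {"fn": "move_arm", "kwargs": {"moves": [[6,0,0,0,0,0,0],[6,0,0,0,0,0,0]]}}

```text
time: 34.92
tcp_pos: [442.3, -271.9, 211.8]
tool_rot: [-0.0, 1.0, 0.0, -0.0]
ft_force: [-0.3, 0.3, -0.6]
grip_width: 0.151
```

```bash
python3 - <<'E'
from h import *
g=wrist('w15');print(g['T'][:3,3]);P=wcloud(g)
circ(P,(442,-273),33,92);circ(P,(442,-273),50,70)
L=(P-g['T'][:3,3])@g['T'][:3,:3];c=circ(L,(1,0),23,22.7,4);circ(P,(442,-273),21,142,3)
P=cloud(cam('top'));
E
```

```text
[ 442.31860737 -271.93668529  211.81601777]
circ [ 442.2 -273.1] z 91.6 326
circ [ 442.1 -272.3] z 69.7 456
circ [ 0.7 -1. ] z 23.1 330
circ [ 443.8 -273.4] z 141.4 291
```

View pics/w15.png

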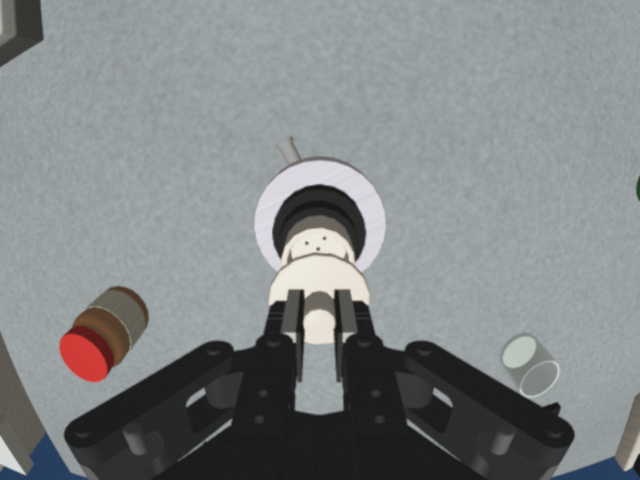

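The lid is level in the hand, over the crucible and within about 1 mm. Lowering.

>>> {"fn": "move_arm", "kwargs": {"moves": [[6,-0.01,-0.02,0.55,0,0,0],[6,0,0,0.35,0,0,0],[6,0,0,0.2,0,0,0],[6,0,0,0.14,0,0,0],[6,0,0,0.07,0,0,0]]}}

```text
time: 35.65
tcp_pos: [442.7, -273.3, 172.4]
tool_rot: [-0.0, 1.0, 0.0, -0.0]
ft_force: [-0.8, 0.3, -0.5]
grip_width: 0.143
```

>>> {"fn": "move_arm", "kwargs": {"moves": [[6,0,0,0,0,0,0],[6,0,0,0,0,0,0]]}}

```text
time: 35.9
tcp_pos: [442.9, -273.4, 172.9]
tool_rot: [-0.0, 1.0, -0.0, 0.0]
ft_force: [-0.1, 1.0, -0.5]
grip_width: 0.153
```

>>> {"fn": "move_arm", "kwargs": {"moves": [[6,0,0,0.05,0,0,0],[6,0,0,0,0,0,0]]}}

```text
time: 36.15
tcp_pos: [442.7, -273.3, 171.1]
tool_rot: [-0.0, 1.0, -0.0, -0.0]
ft_force: [-0.3, 0.2, 0.2]
grip_width: 0.154
```

>>> {"fn": "move_arm", "kwargs": {"moves": [[6,0,0,0.03,0,0,0],[6,0,0,0,0,0,0]]}}

```text
time: 36.4
tcp_pos: [442.7, -273.3, 170.1]
tool_rot: [-0.0, 1.0, 0.0, -0.0]
ft_force: [0.3, 0.5, 0.2]
grip_width: 0.148
```

>>> {"fn": "move_arm", "kwargs": {"moves": [[6,0,0,0.02,0,0,0],[6,0,0,0,0,0,0]]}}

```text
time: 36.65
tcp_pos: [442.8, -273.3, 169.7]
tool_rot: [-0.0, 1.0, -0.0, 0.0]
ft_force: [-0.2, 0.5, 1.6]
grip_width: 0.149
```

>>> {"fn": "move_arm", "kwargs": {"moves": [[16,0,0,0,0,0,0],[22,0,0,0,0,0,0],[28,0,0,0,0,0,0],[34,0,0,0,0,0,0],[40,0,0,0,0,0,0]]}}

```text
time: 37.28
tcp_pos: [442.7, -273.3, 169.6]
tool_rot: [-0.0, 1.0, 0.0, -0.0]
ft_force: [-0.1, -0.8, 0.1]
grip_width: 0.47
```

>>> {"fn": "move_arm", "kwargs": {"moves": [[50,0,0,0,0,0,0],[60,0,0,-0.3,0,0,0],[70,0,0,-1,0,0,0],[85,0,0,-1,0,0,0],[85,0,0,-0.5,0,0,0]]}}

```text
time: 37.9
tcp_pos: [443.5, -273.8, 255.8]
tool_rot: [-0.0, 1.0, -0.001, 0.001]
ft_force: [-0.2, 0.3, 1.4]
grip_width: 0.998
```

>>> {"fn": "move_arm", "kwargs": {"moves": [[85,0,0,0,0,0,0],[85,0,0,0,0,0,0]]}}

```text
time: 38.15
tcp_pos: [442.2, -273.0, 252.6]
tool_rot: [-0.0, 1.0, 0.0, -0.001]
ft_force: [-0.7, -0.9, 0.2]
grip_width: 0.995
```

```bash
python3 - <<'E'
from h import *
g=wrist('w16');print(g['T'][:3,3]);P=wcloud(g)
c=circ(P,(442,-273),23,147,3.5);rim(P,c,22,147,9);circ(P,(442,-273),33,92);circ(P,(442,-273),50,70)
g=cam('scene');cv2.imwrite('pics/s2.png',cv2.resize(g['frame'][200:440,120:440],(800,600)))
E
```

```text
[ 442.24852141 -272.99967573  252.58671456]
circ [ 441.8 -274.3] z 146.7 302
rim slope [0.007 0.   ] z 146.6 2877
circ [ 442.5 -273. ] z 91.6 257
circ [ 442.1 -272.3] z 69.7 419
```

View pics/s2.png

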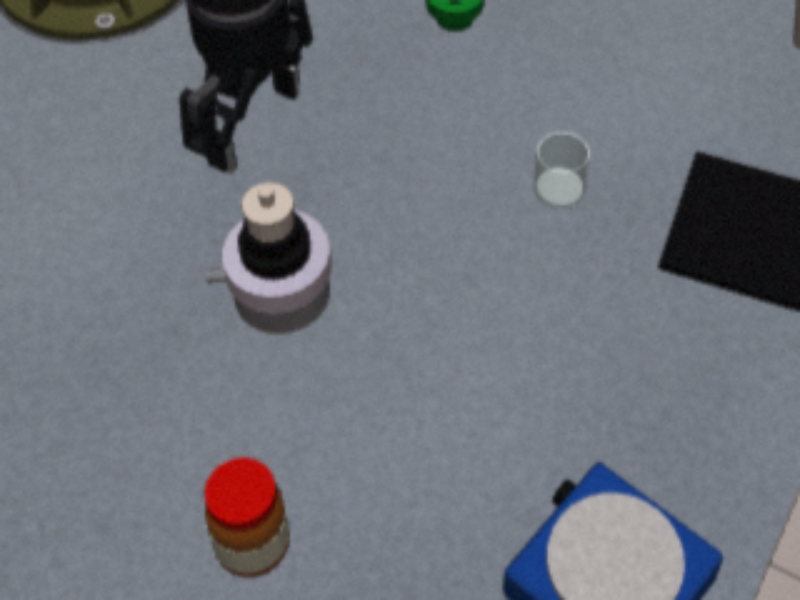

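The scene crop shows the whole stack upright on the receiver at (270,240), with the lid's disc at 146.6 (expected 147), level and centred. The gripper is clear, and the beaker and jar haven't moved. Handing in.

```bash
python3 -c "
from cell import env
print(env.close_job())"
```

```text
the job is handed in; nothing more can be done
None
```

I built the stack on the receiver in the required order: big ring, small ring, crucible, lid. The job was handed in at about 38 s of the 128 s allowed. No verdict is reported, so this rests on my own checks.

| Part | Surface checked | Measured height (mm) | Expected height (mm) |
|---|---|---|---|
| Big ring | top | 91.6 | 92 |
| Small ring | top | 113.6 | 114 |
| Crucible | rim | 141.1–141.4 | 142 |
| Lid | top of disc | 146.6 | 147 |

- **Fit:** The wrist camera gave slopes of 0.01 or less for every part, and centres within about 2 mm of the part below.
- **Release:** The gripper opened and stood about 85 mm above the lid's release point. The wrist force there was within noise.
- **Bystanders:** The last scene picture shows the beaker and jar standing where they were. The bottle was outside that crop; it was still upright when last seen during the lid pick-up. I did not measure any of the three again.
- **Readings that disagreed:** One top-view reading of the big ring, from few pixels with the gripper nearby, gave a slope of about 0.05 and a 2 mm offset. One wrist-camera reading of the small ring, mostly hidden by the crucible, gave 116.4 mm. I judged both to be artefacts, since clearer views contradicted them.

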